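Fetch the green filter slide from under the top tray

ROBOT

A 6-joint arm with a two-finger parallel gripper is mounted at the origin on the work surface. World frame = base frame: x ahead of the robot, y to its left, z up, the work surface at z = 0. Lengths are in m, angles in rad, forces in N, time in s.
With the tool pointing down it reaches from about 0.425 to 0.95 m from the base axis. Payload 3.5 kg.
Tool frame: the origin (TCP) lies on the centre line of the jaws, within the pads' length; the fingertips stand 14 mm ahead of it and the grasp point (between the pads) lies 5 mm behind it (tips_ahead is the distance from the TCP to the fingertips, in m); y points along the fingers, z is the direction in which the jaws open and shut, and the axes are right-handed (so a half turn about y gives the same grasp; the last joint's range is limited). The gripper opens to 85 mm and grips with 20 to 120 N. Pads are 22 mm wide; open, the fingers measure 114 mm over their backs; the gripper's body (76 mm by 85 mm) begins 54 mm behind the grasp point. The pads swing forward as they close: fully open they stand 13 mm farther back than shut.
Start: joints at [0.977, 0.286, 1.577, -0, 1.279, -0.15], TCP at [0.29, 0.61, 0.245] pointing down, gripper open.
Joint ranges: [-2.77, 2.77], [-0.9, 2.22], [0.21, 2.48], [-1.53, 4.67], [0.24, 2.81], [-2.84, 2.84]. Speed limits (rad/s): [2.79, 2.79, 3.14, 3.14, 3.14, 3.14].

INTERFACE

Orientations are given as a unit quaternion [x, y, z, w].
In Python, from plant import get_state, read_camera, sign_off, tips_ahead gives the robot as it stands.
- The arm moves only by the tool send_rows, never from a script. Its argument "plan" is a list of rows, each a list of 2 entries, a list of its own where there are three numbers: the shift along the tool's x, y, z in units of 12 cm (1.0 is 12 cm), then the turn, a rotation vector about the tool's x, y, z in units of 360 degrees (1.0 is 360 degrees). In form: [[[tx, ty, tz], [rx, ry, rz]], ...]. A call has 1 to 12 rows; each row shifts and turns the commanded pose from where the row before left it, along the tool's axes as they then stand; what a row does not reach is not made up. A row lasts 1/10 s, in which the tool goes at most 50 mm and 8.59 degrees, less where a joint would pass 70% of its speed; a pose out of reach is approached as far as the arm can. A call with a number of a shift or a turn outside -1 to 1 is refused whole. A call with a gripper value outside its range is refused whole. "gripper" is the closure, from 0 (fully open) to 1 (shut), set as the call begins (left out, the last holds). The fingers move at their own pace and stop on an object; "grip_force" is the grip in N (left out, the last holds). Time passes only in rows, so rows that do not move let the fingers close. It gives the time, the measured TCP pose, the force and the opening at its end, in the units of the state.
- get_state(): the state, without advancing time (a new reading comes with each control period).
- read_camera(name): name is "scene" or "top" or "wrist"; returns a dict with "img" (420x560x3 uint8, blue, green, red), "fx", "fy", "cx", "cy" (pixels), "world_from_camera" (4x4, takes a point from camera to world coordinates); the wrist camera has in their place "mount" (4x4, takes a point from camera to tool coordinates, whose origin is the TCP and whose axes are the tool frame's). Camera axes: x right, y down, z forward; pixel columns grow to the right and rows downward; lengths in m; the calibration is good to about 2 mm. A picture is of the moment at which its call begins: read the wrist's pose just before it. There is no depth.
- sign_off(): hands the job in, once; it reports no verdict.
The state is a dict: "time": time; "qpos": joint angles; "dq": joint speeds; "joint_efforts": joint torques, N m; "eef_pos": TCP position; "tcp_rot": TCP orientation; "contact_force": force on the tool from outside, world axes, zero at the start; "wrist_torque": the same for the moment, N m; "opening": opening from 0.0 (shut) to 1.0 (fully open).
Only numpy, scipy, OpenCV 4.12 (cv2) and the standard library are available. Lean on these libraries where they do the work, as an engineer would, in place of code of your own. Each camera call takes 0.05 s, during which the arm holds its last target. There are 200 camera calls.

TASK

The green filter slide for the detector is in the second tray of the blue stack. Lift the top tray, with its amber slide in it, level and straight off the stack without dragging the lower trays along, and set it down gently in the middle of the white mat, lengthwise on it. Then take the green slide by its handle out of the uncovered tray and lower it into the guideway on the black housing so that it lies flat on the guideway floor between the rails; do not drop either, and leave everything else where it is.

Things in the scene. Friction and masses are not known exactly. Their poses are not given: they have to be found in the camera images.
- tray_top_mid (a point): Top one of three equal nested blue trays, open on top, 180 long (x), 62 wide (y), 60 mm high (z), 0.14 kg; centre, 30 mm above underside and 30 below rim. Walls upright, 4 mm: grip across the 62 mm. Its foot (168 x 50, lowest 8 mm) sits in the mouth of the tray below with 2 mm play. Inner floor 12 mm above underside; amber slide loose on it.
- tray_middle_mid (a point): Second tray of the stack, same shape (inside 172 x 54 mm); its centre half-way up, 52 mm below the top tray's. The green slide lies in it, hidden until the top tray is off.
- tray_bottom_mid (a point): The third, lowest tray of the stack, same shape, its centre half-way up; it stands on the bench, the stack being 164 mm high.
- slide_green_mid (a point): Slide with two green filters: plate 120 (x) x 46 (y) x 10 mm, same either way round, 0.16 kg; point at its middle, 18.5 mm above underside. Black U handle across the middle: 10 mm thick (x), 36 long (y), top 37 mm above underside, so 27 above the plate; it balances there. Lies flat, lengthwise in the middle tray, up to 15 mm off the tray's middle.
- slide_amber_mid (a point): The same kind of slide with two amber filters, lying lengthwise and loose in the top tray; point as for the green one.
- mat_top (a point): Flat white mat, fixed on the bench, 260 mm long (its x), 150 mm wide (its y), 3 mm thick; this point is the centre of its top face.
- guide_floor (a point): Guideway on the round black housing (190 mm flange, fixed): flat black floor 54 mm above the bench with two white ports, framed by aluminium rails 10 mm high, open above. Clear inside 130 (x) x 54 mm (y): the slide has 5 mm play at each end, 4 at each side. Point: centre of the floor; x runs along the guideway.
- window_block: Bare aluminium block, 66 x 66 x 20 mm with three short pins, a bystander; origin under its middle.
- screw_dish: Small round steel dish of screws, 76 mm across, 18 mm high, a bystander; origin under its middle.
- wipe_box: White and green wipes carton, 120 x 115 x 85 mm, a bystander; origin under its middle.
- solvent_bottle: White bottle with red cap, 60 mm across, 145 mm high, a bystander; origin under its middle.
- tape_roll: Roll of amber tape lying flat, 76 mm across, 20 mm high, a bystander; origin under its middle.

How it is judged:
By the outcome, as a careful person would: the job done as asked, in the order asked, and still so for the second after the job is handed in, with the robot touching nothing.
It also fails if it takes over 67 s, if anything falls off the work surface, if the arm or the gripper's body presses on something with over 40 N, if the wrist force passes 120 N, or if a joint passes its speed limit or range.

## Working session

There is one attempt and no reset: what is moved stays moved. The work goes in short steps, Python scripts to look and compute and a tool call to move; the robot and the scene stay as the last step left them, time stands still between calls to the robot, and variables do not carry over. Pictures are saved under pics/ and viewed, about 8 in all and at most 12, crops included, and the job is handed in when it is done.

Besides the shell and the picture viewer there is one more tool, called after "Request:" in YAML: its name, and indented under it one key for each argument. send_rows: Moves the arm, as the interface text tells. Its arguments: {"type":"object","properties":{"plan":{"type":"array"},"gripper":{"type":"number"},"grip_force":{"type":"number"}},"required":["plan"]}

```bash
ls; mkdir -p pics; python3 - <<'E'
from plant import *
import cv2,numpy as np
s=get_state(); print({k:np.round(v,4).tolist() for k,v in s.items()}); print(tips_ahead if not callable(tips_ahead) else tips_ahead())
for n in ("scene","top","wrist"):
    c=read_camera(n); cv2.imwrite(f"pics/{n}0.png",c["img"])
    print(n,c["fx"],c["fy"],c["cx"],c["cy"]); print(np.round(c.get("world_from_camera",c.get("mount")),4).tolist())
E
```

```text
pics
{'time': 0.0, 'qpos': [0.977, 0.2872, 1.5782, -0.0, 1.2786, -0.15], 'dq': [0.0003, -0.0007, -0.0, 0.0023, -0.0001, 0.0015], 'joint_efforts': [0.0001, -40.5986, -29.2625, -0.0002, 0.0058, -0.0], 'eef_pos': [0.2894, 0.6091, 0.2439], 'tcp_rot': [0.6906, -0.1559, 0.1553, -0.689], 'contact_force': [0.0117, 0.076, -0.1649], 'wrist_torque': [0.0254, 0.0286, 0.0482], 'opening': 1.0023}
0.014
scene 499.5634414229091 499.5634414229091 278.556302280138 207.2212868434769
[[-0.0919, 0.6198, -0.7794, 1.6673], [0.9956, 0.0709, -0.061, 0.0946], [0.0174, -0.7815, -0.6236, 0.9802], [0.0, 0.0, 0.0, 1.0]]
top 444.4872960228106 444.4872960228106 279.5173467621234 207.82489246228403
[[0.0241, -0.9786, 0.2043, 0.3082], [-0.9997, -0.024, 0.0028, -0.0153], [0.0022, -0.2043, -0.9789, 1.2837], [0.0, 0.0, 0.0, 1.0]]
wrist 305.8762657980351 305.8762657980351 279.1940278324263 208.11771932349268
[[0.0002, 0.956, 0.2934, -0.0754], [-0.0003, -0.2934, 0.956, -0.1279], [1.0, -0.0003, 0.0002, -0.0006], [0.0, 0.0, 0.0, 1.0]]
```

View pics/top0.png

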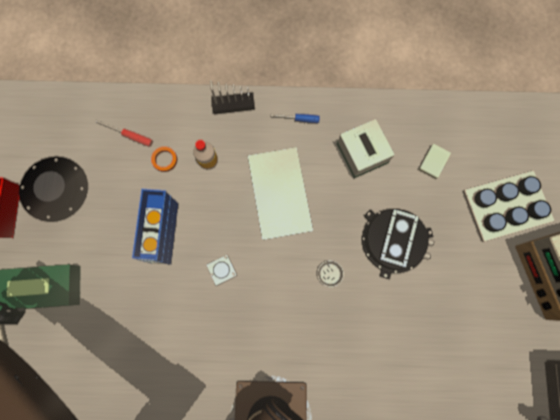

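View pics/scene0.png

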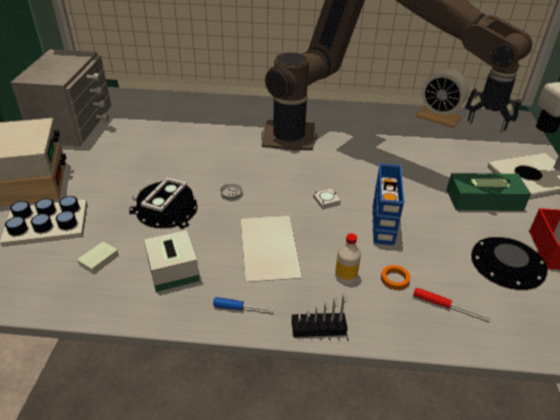

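Top view (1, 2): blue stack at about (155,227), mat at (280,193), guideway at (400,240), dish at (329,273), bottle at (204,155). The scene view agrees. I'll segment and make a magnified composite.

```bash
cat > h.py <<'E'
from plant import *
import cv2,numpy as np
from scipy.spatial.transform import Rotation as R
def pose():
    s=get_state(); T=np.eye(4); T[:3,:3]=R.from_quat(s["tcp_rot"]).as_matrix(); T[:3,3]=s["eef_pos"]; return T,s
def cam(n):
    T,_=pose(); c=read_camera(n)
    c["W"]=c["world_from_camera"] if n!="wrist" else T@c["mount"]
    c["K"]=np.array([[c["fx"],0,c["cx"]],[0,c["fy"],c["cy"]],[0,0,1]]); return c
def to_world(c,uv,z):
    uv=np.atleast_2d(np.float64(uv)); d=np.c_[uv,np.ones(len(uv))]@np.linalg.inv(c["K"]).T@np.array(c["W"])[:3,:3].T
    o=np.array(c["W"])[:3,3]; return o+d*((z-o[2])/d[:,2])[:,None]
def to_px(c,P):
    q=(np.c_[np.atleast_2d(P),np.ones(len(np.atleast_2d(P)))]@np.linalg.inv(c["W"]).T)[:,:3]@c["K"].T
    return q[:,:2]/q[:,2:]
def rect(c,mask,z):
    k,_=cv2.findContours(mask,cv2.RETR_EXTERNAL,cv2.CHAIN_APPROX_NONE); k=max(k,key=cv2.contourArea)[:,0]
    w=to_world(c,k,z)[:,:2]; return cv2.minAreaRect((w*1000).astype(np.float32))
def goto(pos,yaw_z):  # shift (12cm units) in present tool axes to pos; and turn about tool y so that tool z (jaws) lies along angle yaw_z (mod pi), tool y straight down
    T,_=pose(); y=np.array([0,0,-1.]); best=None
    for k in (0,np.pi):
        z=np.array([np.cos(yaw_z+k),np.sin(yaw_z+k),0]); M=np.c_[np.cross(y,z),y,z]
        r=(R.from_matrix(T[:3,:3].T@M)).as_rotvec()
        if best is None or np.linalg.norm(r)<np.linalg.norm(best): best=r
    return T[:3,:3].T@(np.array(pos)-T[:3,3])/.12, best/(2*np.pi)
E
python3 - <<'E'
from h import *
c=cam("top"); im=c["img"]; hsv=cv2.cvtColor(im,cv2.COLOR_BGR2HSV)
def sub(m,x0,x1,y0,y1):
    o=np.zeros(m.shape,np.uint8); o[y0:y1,x0:x1]=m[y0:y1,x0:x1]; return o
mat=sub(cv2.inRange(hsv,(0,0,185),(180,70,255)),240,320,140,245)
print("mat",rect(c,mat,.003))
blue=sub(cv2.inRange(hsv,(100,110,40),(130,255,255)),120,190,180,275)
print("stack all@.164",rect(c,blue,.164))
W=[]
for (x,y) in ((155,227),(280,193),(398,240)):
    W.append(cv2.resize(im[y-48:y+48,x-33:x+33] if x!=398 else im[y-48:y+48,x-33:x+33],None,fx=4,fy=4,interpolation=cv2.INTER_CUBIC))
cv2.imwrite("pics/crop.png",np.hstack(W)); print(np.hstack(W).shape)
E
```

```text
mat ((622.88916015625, -10.360198974609375), (261.5407409667969, 149.15489196777344), 11.685386657714844)
stack all@.164 ((502.0217590332031, 318.5640563964844), (63.2462272644043, 158.10324096679688), 87.60884857177734)
(384, 792, 3)
```

View pics/crop.png

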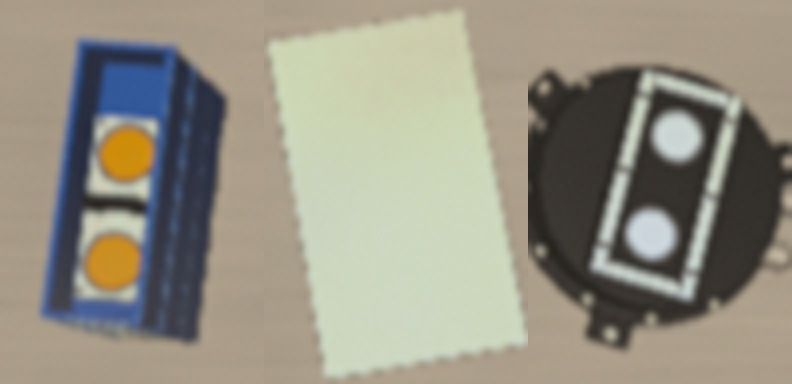

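Picture 3 shows the top rim corners at crop (80,40), (172,48), (43,316), (140,325). The mat is clean and its size matches. The guideway's outer corners are at (648,70), (742,98), (690,300), (592,268).

```bash
python3 - <<'E'
from h import *
c=cam("top")
def crop(p,ox,oy,sx): p=np.float64(p); return np.c_[ox+(p[:,0]-sx+.5)/4-.5, oy+(p[:,1]+.5)/4-.5]
for n,p,o,z in (("tray",[(80,40),(172,48),(140,325),(43,316)],(122,179,0),.164),("guide",[(648,70),(742,98),(690,300),(592,268)],(365,192,528),.064)):
    w=to_world(c,crop(p,*o),z)[:,:2]; print(n,w.round(4).tolist(),w.mean(0).round(4),[round(float(np.linalg.norm(w[i]-w[i-1])),4) for i in range(4)])
    l=(w[0]+w[1]-w[2]-w[3]); print("yaw",np.degrees(np.arctan2(l[1],l[0])))
    yaw=np.arctan2(l[1],l[0])
    if n=="tray": print(goto([*(w.mean(0)),.30],yaw+np.pi/2))
w=to_world(c,crop([(677,137),(651,234)],365,192,528),.054)[:,:2];print(w,w.mean(0))
T,_=pose();print(T.round(3))
E
```

```text
tray [[0.584, 0.3469], [0.5802, 0.2868], [0.4009, 0.2931], [0.405, 0.3545]] [0.4925 0.3203] [0.1791, 0.0602, 0.1794, 0.0615]
yaw -2.2224394709390523
(array([ 2.56115664, -0.45998918, -1.45008953]), array([ 1.77441611e-04, -6.44593261e-02, -6.06622470e-05]))
guide [[0.567, -0.3345], [0.5486, -0.3996], [0.4073, -0.3585], [0.4275, -0.2921]] [ 0.4876 -0.3462] [0.1458, 0.0677, 0.1472, 0.0694]
yaw -16.54216310435447
[[ 0.52160822 -0.35604355]
 [ 0.45298211 -0.33582427]] [ 0.48729516 -0.34593391]
[[ 0.903 -0.001  0.429  0.29 ]
 [-0.429 -0.001  0.903  0.609]
 [-0.    -1.    -0.001  0.245]
 [ 0.     0.     0.     1.   ]]
```

Request:
send_rows:
  plan:
    - [[0.28,-0.05,-0.16],[0,0,0]]
    - [[0.28,-0.05,-0.16],[0,0,0]]
    - [[0.28,-0.05,-0.16],[0,0,0]]
    - [[0.28,-0.05,-0.16],[0,0,0]]
    - [[0.28,-0.05,-0.16],[0,0,0]]
    - [[0.28,-0.05,-0.16],[0,0,0]]
    - [[0.28,-0.05,-0.16],[0,0,0]]
    - [[0.28,-0.05,-0.16],[0,0,0]]
    - [[0.28,-0.05,-0.16],[0,0,0]]
    - [[0,0,0],[0,-0.0215,0]]
    - [[0,0,0],[0,-0.0215,0]]
    - [[0,0,0],[0,-0.0215,0]]
  gripper: 0

```text
time: 1.45
eef_pos: [0.489, 0.3231, 0.2993]
tcp_rot: [0.707, -0.012, 0.012, -0.707]
contact_force: [-0.2, 0.3, -0.1]
opening: 1.001
```

Request:
send_rows:
  plan:
    - [[0,0,0],[0,0,0]]
    - [[0,0,0],[0,0,0]]
    - [[0,0,0],[0,0,0]]

```text
time: 1.75
eef_pos: [0.4886, 0.3238, 0.2993]
tcp_rot: [0.707, -0.014, 0.014, -0.707]
contact_force: [0.3, 0.4, -0.5]
opening: 0.998
```

```bash
python3 - <<'E'
from h import *
T,s=pose();print(T.round(3),s["time"])
c=cam("wrist");cv2.imwrite("pics/w1.png",c["img"])
print(to_px(c,[[0.584,0.3469,.164],[0.5802,0.2868,.164],[0.4009,0.2931,.164],[0.405,0.3545,.164]]).round(0))
E
```

```text
[[ 0.999 -0.     0.04   0.489]
 [-0.04  -0.     0.999  0.324]
 [-0.    -1.    -0.     0.299]
 [ 0.     0.     0.     1.   ]] 1.75
[[307. 295.]
 [246. 293.]
 [237. 100.]
 [313. 102.]]
```

View pics/w1.png

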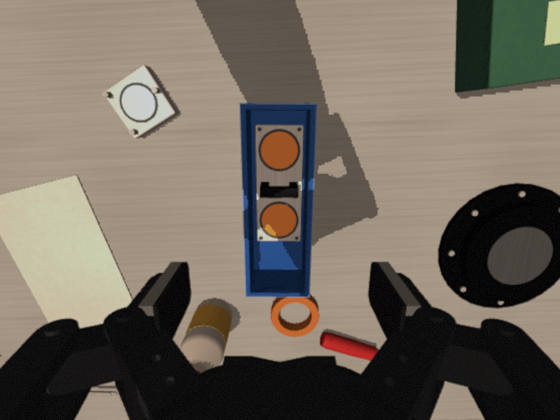

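Picture 4 (wrist): the rim corners are at (242,104), (316,104), (309,296), (247,296). The amber handle is at (280,189).

```bash
cat >> h.py <<'E'
def quad(c,uv,z,size=None):
    w=to_world(c,uv,z)[:,:2]; l=w[2]+w[3]-w[0]-w[1]; s=[round(float(np.linalg.norm(w[i]-w[i-1]))*1e3) for i in range(4)]
    return w.mean(0), np.arctan2(l[1],l[0]), s
E
python3 - <<'E'
from h import *
c=cam("wrist")
m,a,s=quad(c,[(242,104),(316,104),(309,296),(247,296)],.164); print(m,np.degrees(a),s)
hsv=cv2.cvtColor(c["img"],cv2.COLOR_BGR2HSV); b=cv2.inRange(hsv,(100,100,40),(130,255,255)); b[:,:200]=0;b[:,360:]=0; b=cv2.morphologyEx(b,cv2.MORPH_OPEN,np.ones((3,3)))
r=rect(c,b,.164); print(r)
k,_=cv2.findContours(b,cv2.RETR_EXTERNAL,cv2.CHAIN_APPROX_NONE);k=max(k,key=cv2.contourArea);print(cv2.approxPolyDP(k,4,True)[:,0].tolist())
print("amber",to_world(c,[(280,189)],.15), "slide ends",to_world(c,[(279,125),(279,241)],.126))
E
```

```text
[0.49470584 0.32261192] -2.616370206391629 [179, 60, 179, 61]
((494.3814697265625, 321.78582763671875), (61.961612701416016, 180.0765838623047), 87.21974182128906)
[[241, 104], [246, 295], [308, 295], [315, 105]]
amber [[0.47947826 0.32463943 0.15      ]] slide ends [[0.42279394 0.32597046 0.126     ]
 [0.54199075 0.32118034 0.126     ]]
```

```bash
python3 - <<'E'
from h import *
t,r=goto([.488,.3222,.131],np.radians(87.3));print(t.round(4),r.round(4))
E
```

```text
[-0.0045  1.4024 -0.0135] [ 0.      0.0012 -0.    ]
```

Request:
send_rows:
  plan:
    - [[-0.0045,0,-0.0135],[0,0.0012,0]]
    - [[0,0.2,0],[0,0,0]]
    - [[0,0.2,0],[0,0,0]]
    - [[0,0.2,0],[0,0,0]]
    - [[0,0.2,0],[0,0,0]]
    - [[0,0.2,0],[0,0,0]]
    - [[0,0.1,0],[0,0,0]]
    - [[0,0.1,0],[0,0,0]]
    - [[0,0.1,0],[0,0,0]]
    - [[0,0.1,0],[0,0,0]]
    - [[0,0,0],[0,0,0]]
    - [[0,0,0],[0,0,0]]

```text
time: 3.05
eef_pos: [0.4882, 0.3222, 0.1314]
tcp_rot: [-0.707, 0.016, -0.016, 0.707]
contact_force: [-0.1, 0.0, -0.9]
opening: 1.002
```

Request:
send_rows:
  plan:
    - [[0,0,0],[0,0,0]]
    - [[0,0,0],[0,0,0]]
    - [[0,0,0],[0,0,0]]
    - [[0,0,0],[0,0,0]]
    - [[0,0,0],[0,0,0]]
    - [[0,0,0],[0,0,0]]
    - [[0,0,0],[0,0,0]]
    - [[0,0,0],[0,0,0]]
    - [[0,0,0],[0,0,0]]
    - [[0,0,0],[0,0,0]]
  gripper: 0.5
  grip_force: 40

```text
time: 4.05
eef_pos: [0.4888, 0.3224, 0.1324]
tcp_rot: [-0.707, 0.016, -0.017, 0.707]
contact_force: [-0.4, -1.7, 5.4]
opening: 0.72
```

Request:
send_rows:
  plan:
    - [[0,-0.02,0],[0,0,0]]
    - [[0,-0.02,0],[0,0,0]]
    - [[0,-0.02,0],[0,0,0]]
    - [[0,-0.02,0],[0,0,0]]
    - [[0,-0.02,0],[0,0,0]]
    - [[0,-0.04,0],[0,0,0]]
    - [[0,-0.04,0],[0,0,0]]
    - [[0,-0.04,0],[0,0,0]]
    - [[0,-0.05,0],[0,0,0]]
    - [[0,-0.05,0],[0,0,0]]
    - [[0,0,0],[0,0,0]]
    - [[0,0,0],[0,0,0]]

```text
time: 5.25
eef_pos: [0.4882, 0.3222, 0.17]
tcp_rot: [-0.707, 0.016, -0.016, 0.707]
contact_force: [-0.6, -0.4, -2.8]
opening: 0.719
```

```bash
python3 - <<'E'
from h import *
print({k:np.round(v,3).tolist() for k,v in pose()[1].items()})
a=cam("wrist");b=cam("scene");i=cv2.resize(b["img"][140:270,320:460],None,fx=3,fy=3,interpolation=cv2.INTER_CUBIC)
o=np.zeros((420,800,3),np.uint8);o[:300,:400]=cv2.resize(a["img"],(400,300));o[:390,400:800]=i[:,:400];cv2.imwrite("pics/p5.png",o)
E
```

```text
{'time': 5.25, 'qpos': [0.41, 0.163, 1.867, 0.0, 1.111, -1.115], 'dq': [-0.0, 0.008, 0.011, -0.001, 0.001, 0.002], 'joint_efforts': [-0.001, -35.719, -28.997, -0.001, -0.017, 0.0], 'eef_pos': [0.488, 0.322, 0.17], 'tcp_rot': [-0.707, 0.016, -0.016, 0.707], 'contact_force': [-0.601, -0.414, -2.771], 'wrist_torque': [-0.009, 0.083, -0.045], 'opening': 0.719}
```

View pics/p5.png

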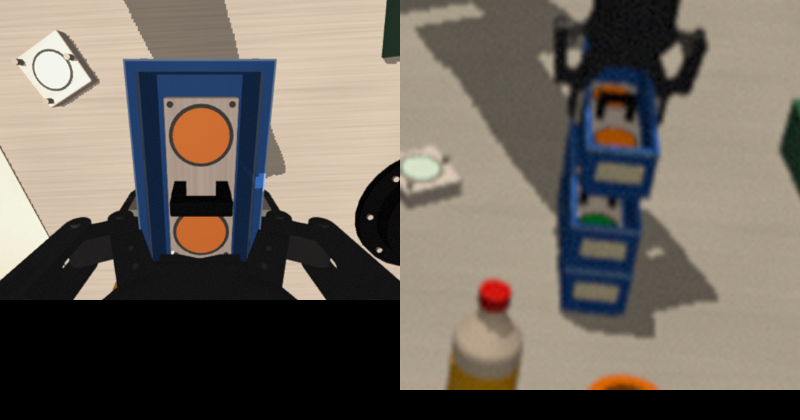

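Picture 5: the top tray with the amber slide is clear of the stack and level. The middle tray, with a green slide in it, stayed behind. The load of 2.8 N matches one tray and one slide.

```bash
python3 - <<'E'
from h import *
t,r=goto([.6166,-.0117,.26],np.radians(101.7));print(t.round(4),r.round(4))
E
```

```text
[ 1.1992 -0.7547 -2.7287] [ 0.     -0.0398 -0.0001]
```

Request:
send_rows:
  plan:
    - [[0,-0.05,0],[0,0,0]]
    - [[0,-0.1,0],[0,0,0]]
    - [[0,-0.15,0],[0,0,0]]
    - [[0,-0.15,0],[0,0,0]]
    - [[0,-0.15,0],[0,0,0]]
    - [[0,-0.1,0],[0,0,0]]
    - [[0,-0.05,0],[0,0,0]]
    - [[0.02,0,-0.0455],[0,0,0]]
    - [[0.04,0,-0.091],[0,0,0]]
    - [[0.06,0,-0.1365],[0,0,0]]
    - [[0.08,0,-0.182],[0,0,0]]
    - [[0.08,0,-0.182],[0,0,0]]

```text
time: 6.55
eef_pos: [0.5179, 0.2425, 0.2581]
tcp_rot: [0.707, -0.017, 0.015, -0.706]
contact_force: [-0.5, 0.2, -2.7]
opening: 0.719
```

Request:
send_rows:
  plan:
    - [[0.08,0,-0.182],[0,0,0]]
    - [[0.08,0,-0.182],[0,0,0]]
    - [[0.08,0,-0.182],[0,0,0]]
    - [[0.08,0,-0.182],[0,0,0]]
    - [[0.08,0,-0.182],[0,0,0]]
    - [[0.08,0,-0.182],[0,0,0]]
    - [[0.08,0,-0.182],[0,0,0]]
    - [[0.08,0,-0.182],[0,0,0]]
    - [[0.08,0,-0.182],[0,0,0]]
    - [[0.08,0,-0.182],[0,0,0]]
    - [[0.06,0,-0.1365],[0,0,0]]
    - [[0.04,0,-0.091],[0,0,0]]

```text
time: 7.75
eef_pos: [0.6146, -0.0081, 0.2585]
tcp_rot: [-0.707, 0.018, -0.016, 0.707]
contact_force: [0.4, 0.2, -3.1]
opening: 0.722
```

Request:
send_rows:
  plan:
    - [[0.02,0,-0.0455],[0,0,0]]
    - [[0,0,0],[0,-0.01,0]]
    - [[0,0,0],[0,-0.01,0]]
    - [[0,0,0],[0,-0.01,0]]
    - [[0,0,0],[0,-0.01,0]]
    - [[0,0,0],[0,0,0]]
    - [[0,0,0],[0,0,0]]
    - [[0,0,0],[0,0,0]]

```text
time: 8.55
eef_pos: [0.6168, -0.0115, 0.2597]
tcp_rot: [-0.703, -0.072, 0.072, 0.703]
contact_force: [0.5, 0.4, -2.8]
opening: 0.725
```

```bash
python3 - <<'E'
from h import *
print(pose()[1]["contact_force"]); 
t,r=goto([.6166,-.0117,.036],np.radians(101.7));print(t.round(4),r.round(4))
E
```

```text
[ 0.53139136  0.36680777 -2.79651489]
[-1.5000e-03  1.8638e+00 -1.9000e-03] [-0.      0.0001 -0.    ]
```

Request:
send_rows:
  plan:
    - [[0,0.08,0],[0,0,0]]
    - [[0,0.16,0],[0,0,0]]
    - [[0,0.24,0],[0,0,0]]
    - [[0,0.24,0],[0,0,0]]
    - [[0,0.24,0],[0,0,0]]
    - [[0,0.24,0],[0,0,0]]
    - [[0,0.24,0],[0,0,0]]
    - [[0,0.2,0],[0,0,0]]
    - [[0,0.12,0],[0,0,0]]
    - [[0,0.06,0],[0,0,0]]
    - [[0,0.03,0],[0,0,0]]
    - [[0,0,0],[0,0,0]]

```text
time: 9.75
eef_pos: [0.6174, -0.0119, 0.0383]
tcp_rot: [0.704, 0.073, -0.072, -0.703]
contact_force: [-0.5, 0.0, -3.4]
opening: 0.721
```

Request:
send_rows:
  plan:
    - [[0,0.01,0],[0,0,0]]
    - [[0,0.01,0],[0,0,0]]
    - [[0,0,0],[0,0,0]]
    - [[0,0,0],[0,0,0]]

```text
time: 10.15
eef_pos: [0.6171, -0.0118, 0.0357]
tcp_rot: [0.703, 0.073, -0.072, -0.703]
contact_force: [0.1, 0.9, -1.9]
opening: 0.72
```

Request:
send_rows:
  plan:
    - [[0,0.008,0],[0,0,0]]
    - [[0,0.008,0],[0,0,0]]
    - [[0,0,0],[0,0,0]]
    - [[0,0,0],[0,0,0]]

```text
time: 10.55
eef_pos: [0.6168, -0.0117, 0.0333]
tcp_rot: [-0.703, -0.072, 0.073, 0.703]
contact_force: [0.1, -0.6, -3.2]
opening: 0.721
```

Request:
send_rows:
  plan:
    - [[0,0.008,0],[0,0,0]]
    - [[0,0.008,0],[0,0,0]]
    - [[0,0,0],[0,0,0]]
    - [[0,0,0],[0,0,0]]

```text
time: 10.95
eef_pos: [0.617, -0.0118, 0.0316]
tcp_rot: [0.703, 0.073, -0.072, -0.703]
contact_force: [-1.1, -0.7, -2.0]
opening: 0.723
```

Request:
send_rows:
  plan:
    - [[0,0.008,0],[0,0,0]]
    - [[0,0,0],[0,0,0]]
    - [[0,0,0],[0,0,0]]

```text
time: 11.25
eef_pos: [0.6172, -0.0118, 0.0315]
tcp_rot: [0.703, 0.073, -0.072, -0.703]
contact_force: [-3.9, -0.3, 5.6]
opening: 0.719
```

Request:
send_rows:
  plan:
    - [[0,-0.004,0],[0,0,0]]
    - [[0,0,0],[0,0,0]]
    - [[0,0,0],[0,0,0]]
    - [[0,0,0],[0,0,0]]
    - [[0,0,0],[0,0,0]]
    - [[0,0,0],[0,0,0]]
    - [[0,0,0],[0,0,0]]
  gripper: 0

```text
time: 11.95
eef_pos: [0.6169, -0.0118, 0.031]
tcp_rot: [0.703, 0.072, -0.072, -0.703]
contact_force: [0.2, -0.6, 0.1]
opening: 1.0
```

Request:
send_rows:
  plan:
    - [[0,-0.05,0],[0,0,0]]
    - [[0,-0.1,0],[0,0,0]]
    - [[0,-0.2,0],[0,0,0]]
    - [[0,-0.3,0],[0,0,0]]
    - [[0,-0.3,0],[0,0,0]]
    - [[0,-0.3,0],[0,0,0]]
    - [[0,-0.3,0],[0,0,0]]
    - [[0,-0.3,0],[0,0,0]]
    - [[0,-0.2,0],[0,0,0]]
    - [[0,-0.1,0],[0,0,0]]
    - [[0,0,0],[0,0,0]]
    - [[0,0,0],[0,0,0]]

```text
time: 13.15
eef_pos: [0.6163, -0.0117, 0.2879]
tcp_rot: [-0.703, -0.072, 0.073, 0.704]
contact_force: [-0.2, -0.6, 0.0]
opening: 0.999
```

```bash
python3 - <<'E'
from h import *
c=cam("wrist");cv2.imwrite("pics/w6.png",c["img"])
t,r=goto([.4945,.322,.28],np.radians(87.3));print(t.round(4),r.round(4))
E
```

```text
[-0.4245  0.0629  2.9281] [-0.0001  0.0402 -0.0005]
```

View pics/w6.png

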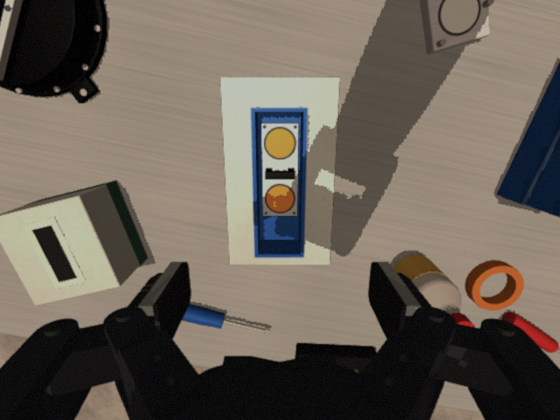

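Picture 6: the tray stands level on the mat. Tray rim corners are (252,108), (308,108), (304,257), (255,257); mat corners are (221,78), (340,78), (330,264), (230,265).

```bash
python3 - <<'E'
from h import *
c=cam("wrist")
print(quad(c,[(252,108),(308,108),(304,257),(255,257)],.063)); print(quad(c,[(221,78),(340,78),(330,264),(230,265)],.003))
E
```

```text
(array([ 0.62237199, -0.00947944]), np.float64(0.20223838149785298), [179, 61, 179, 62])
(array([ 0.62448264, -0.00818745]), np.float64(0.20319461752352688), [258, 148, 257, 149])
```

Request:
send_rows:
  plan:
    - [[-0.035,0.005,0.244],[0,0,0]]
    - [[-0.035,0.005,0.244],[0,0,0]]
    - [[-0.035,0.005,0.244],[0,0,0]]
    - [[-0.035,0.005,0.244],[0,0,0]]
    - [[-0.035,0.005,0.244],[0,0,0]]
    - [[-0.035,0.005,0.244],[0,0,0]]
    - [[-0.035,0.005,0.244],[0,0,0]]
    - [[-0.035,0.005,0.244],[0,0,0]]
    - [[-0.035,0.005,0.244],[0,0,0]]
    - [[-0.035,0.005,0.244],[0,0,0]]
    - [[-0.035,0.005,0.244],[0,0,0]]
    - [[-0.035,0.005,0.244],[0,0,0]]

```text
time: 14.45
eef_pos: [0.4947, 0.3227, 0.2796]
tcp_rot: [0.704, 0.071, -0.074, -0.703]
contact_force: [0.4, -0.0, -0.1]
opening: 0.999
```

Request:
send_rows:
  plan:
    - [[0,0,0],[0,0.02,0]]
    - [[0,0,0],[0,0.02,0]]
    - [[0,0,0],[0,0,0]]
    - [[0,0,0],[0,0,0]]
    - [[0,0,0],[0,0,0]]

```text
time: 14.95
eef_pos: [0.4958, 0.3216, 0.2811]
tcp_rot: [0.707, -0.016, 0.015, -0.707]
contact_force: [0.0, -0.3, -0.1]
opening: 1.002
```

```bash
python3 - <<'E'
from h import *
c=cam("wrist");cv2.imwrite("pics/w7.png",c["img"])
print(pose()[0].round(4))
E
```

```text
[[ 9.990e-01 -8.000e-04  4.510e-02  4.959e-01]
 [-4.510e-02 -3.000e-04  9.990e-01  3.217e-01]
 [-8.000e-04 -1.000e+00 -4.000e-04  2.813e-01]
 [ 0.000e+00  0.000e+00  0.000e+00  1.000e+00]]
```

View pics/w7.png

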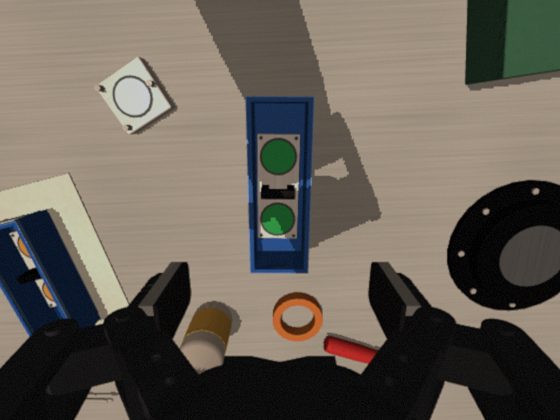

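Picture 7: the green slide is in the middle tray, with plate corners (258,135), (299,135), (298,238), (260,238) and handle at (278,191). The stack hasn't moved. The top tray is within about 2 mm of the mat's centre and parallel to it.

```bash
python3 - <<'E'
from h import *
c=cam("wrist")
m,a,s=quad(c,[(258,135),(299,135),(298,238),(260,238)],.074);print("plate",m,np.degrees(a),s)
print("circles",to_world(c,[(278.5,156.5),(278,218.5)],.074).round(4).tolist(),"handle",to_world(c,[(278,188)],.101))
m,a,s=quad(c,[(247,98),(314,98),(309,272),(251,272)],.112);print("tray",m,np.degrees(a),s)
E
```

```text
plate [0.50057396 0.32060194] -2.3500083102235827 [119, 44, 119, 45]
circles [[0.4641, 0.322, 0.074], [0.5354, 0.3181, 0.074]] handle [[0.49292008 0.32021074 0.101     ]]
tray [0.49494635 0.32239275] -2.7005425938777416 [178, 61, 178, 63]
```

Request:
send_rows:
  plan:
    - [[0,0,0],[0,0.023,0]]
    - [[0,0,0],[0,0.023,0]]
    - [[0,0,0],[0,0.023,0]]
    - [[0,0,0],[0,0.023,0]]
    - [[0,0,0],[0,0.023,0]]
    - [[0,0,0],[0,0.023,0]]
    - [[0,0,0],[0,0.023,0]]
    - [[0,0,0],[0,0.023,0]]
    - [[0,0,0],[0,0.023,0]]
    - [[0,0,0],[0,0.023,0]]
    - [[0,0,0],[0,0.02,0]]
    - [[0,0,0],[0,0,0]]
  gripper: 0.5

```text
time: 16.25
eef_pos: [0.496, 0.3217, 0.2818]
tcp_rot: [0.488, -0.511, 0.511, -0.488]
contact_force: [-0.6, -0.0, 0.5]
opening: 0.501
```

Request:
send_rows:
  plan:
    - [[0,0,0],[0,0,0]]
    - [[0,0,0],[0,0,0]]

```text
time: 16.45
eef_pos: [0.4959, 0.3219, 0.2818]
tcp_rot: [0.489, -0.511, 0.511, -0.489]
contact_force: [-0.1, -0.3, -0.8]
opening: 0.501
```

```bash
python3 - <<'E'
from h import *
t,r=goto([.500,.3203,.092],np.radians(-2.7));print(t.round(4),r.round(4)); print(pose()[1]["qpos"].round(3))
E
```

```text
[0.0114 1.5819 0.0343] [-0.      0.0005  0.    ]
[ 0.404  0.077  1.75  -0.     1.315  0.448]
```

Request:
send_rows:
  plan:
    - [[0.0114,0,0.0343],[0,0.0005,0]]
    - [[0,0.2,0],[0,0,0]]
    - [[0,0.25,0],[0,0,0]]
    - [[0,0.25,0],[0,0,0]]
    - [[0,0.25,0],[0,0,0]]
    - [[0,0.2,0],[0,0,0]]
    - [[0,0.15,0],[0,0,0]]
    - [[0,0.1,0],[0,0,0]]
    - [[0,0.08,0],[0,0,0]]
    - [[0,0.05,0],[0,0,0]]
    - [[0,0,0],[0,0,0]]
    - [[0,0,0],[0,0,0]]

```text
time: 17.65
eef_pos: [0.5005, 0.3206, 0.099]
tcp_rot: [0.487, -0.512, 0.512, -0.488]
contact_force: [0.3, -0.0, -0.2]
opening: 0.501
```

```bash
python3 - <<'E'
from h import *
c=cam("wrist");cv2.imwrite("pics/w8.png",c["img"]);print(pose()[0][:3,3])
E
```

```text
[0.50058101 0.32068034 0.09921695]
```

View pics/w8.png

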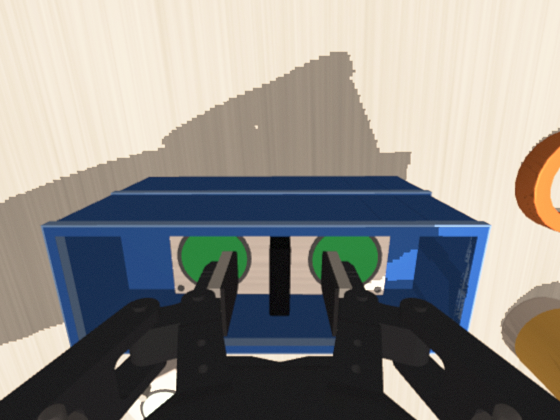

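Picture 8: the handle (column 280) is midway between the pads. I'll go down the last 7 mm and close.

Request:
send_rows:
  plan:
    - [[0,0.03,0],[0,0,0]]
    - [[0,0.03,0],[0,0,0]]
    - [[0,0,0],[0,0,0]]

```text
time: 18.0
eef_pos: [0.4995, 0.3202, 0.0905]
tcp_rot: [-0.488, 0.512, -0.512, 0.487]
contact_force: [0.0, 0.6, -0.2]
opening: 0.502
```

Request:
send_rows:
  plan:
    - [[0,0,0],[0,0,0]]
    - [[0,0,0],[0,0,0]]
    - [[0,0,0],[0,0,0]]
    - [[0,0,0],[0,0,0]]
    - [[0,0,0],[0,0,0]]
    - [[0,0,0],[0,0,0]]
    - [[0,0,0],[0,0,0]]
    - [[0,0,0],[0,0,0]]
    - [[0,0,0],[0,0,0]]
  gripper: 1
  grip_force: 40

```text
time: 18.9
eef_pos: [0.5001, 0.3204, 0.0912]
tcp_rot: [0.487, -0.512, 0.512, -0.488]
contact_force: [-0.1, 0.2, 1.5]
opening: 0.111
```

Request:
send_rows:
  plan:
    - [[0,-0.02,0],[0,0,0]]
    - [[0,-0.03,0],[0,0,0]]
    - [[0,-0.05,0],[0,0,0]]
    - [[0,-0.08,0],[0,0,0]]
    - [[0,-0.12,0],[0,0,0]]
    - [[0,-0.16,0],[0,0,0]]
    - [[0,-0.2,0],[0,0,0]]
    - [[0,-0.2,0],[0,0,0]]
    - [[0,-0.2,0],[0,0,0]]
    - [[0,-0.12,0],[0,0,0]]
    - [[0,-0.06,0],[0,0,0]]
    - [[0,0,0],[0,0,0]]

```text
time: 20.1
eef_pos: [0.5004, 0.3206, 0.2412]
tcp_rot: [0.487, -0.512, 0.512, -0.488]
contact_force: [-0.4, 0.1, -1.5]
opening: 0.109
```

```bash
python3 - <<'E'
from h import *
T,s=pose();print(s["contact_force"],s["opening"])
a=np.radians(-16.5)
t,r=goto([.4875,-.346,T[2,3]],a);print(t.round(4),r.round(4))
E
```

```text
[-0.44086065  0.08728693 -1.48915637] 0.10913544241810258
[ 5.5531e+00 -5.1000e-03  1.6640e-01] [-0.0003  0.038  -0.0002]
```

Request:
send_rows:
  plan:
    - [[0.08,0,0.002],[0,0,0]]
    - [[0.16,0,0.005],[0,0,0]]
    - [[0.25,0,0.0075],[0,0,0]]
    - [[0.25,0,0.0075],[0,0,0]]
    - [[0.25,0,0.0075],[0,0,0]]
    - [[0.25,0,0.0075],[0,0,0]]
    - [[0.25,0,0.0075],[0,0,0]]
    - [[0.25,0,0.0075],[0,0,0]]
    - [[0.25,0,0.0075],[0,0,0]]
    - [[0.25,0,0.0075],[0,0,0]]
    - [[0.25,0,0.0075],[0,0,0]]
    - [[0.25,0,0.0075],[0,0,0]]

```text
time: 21.3
eef_pos: [0.4922, -0.01, 0.238]
tcp_rot: [-0.488, 0.513, -0.511, 0.487]
contact_force: [0.6, -0.8, -1.7]
opening: 0.11
```

Request:
send_rows:
  plan:
    - [[0.25,0,0.0075],[0,0,0]]
    - [[0.25,0,0.0075],[0,0,0]]
    - [[0.25,0,0.0075],[0,0,0]]
    - [[0.25,0,0.0075],[0,0,0]]
    - [[0.25,0,0.0075],[0,0,0]]
    - [[0.25,0,0.0075],[0,0,0]]
    - [[0.25,0,0.0075],[0,0,0]]
    - [[0.25,0,0.0075],[0,0,0]]
    - [[0.25,0,0.0075],[0,0,0]]
    - [[0.25,0,0.0075],[0,0,0]]
    - [[0.16,0,0.005],[0,0,0]]
    - [[0.08,0,0.002],[0,0,0]]

```text
time: 22.5
eef_pos: [0.4863, -0.3387, 0.2384]
tcp_rot: [-0.487, 0.513, -0.512, 0.487]
contact_force: [1.2, 0.3, -2.2]
opening: 0.109
```

Request:
send_rows:
  plan:
    - [[0.07,0,0.002],[0,0,0]]
    - [[0,0,0],[0,0.01,0]]
    - [[0,0,0],[0,0.01,0]]
    - [[0,0,0],[0,0.01,0]]
    - [[0,0,0],[0,0.008,0]]
    - [[0,0,0],[0,0,0]]
    - [[0,0,0],[0,0,0]]
    - [[0,0,0],[0,0,0]]

```text
time: 23.3
eef_pos: [0.4872, -0.3454, 0.2398]
tcp_rot: [-0.423, 0.566, -0.566, 0.423]
contact_force: [0.2, 0.1, -2.1]
opening: 0.108
```

```bash
python3 - <<'E'
from h import *
T,s=pose();print(T.round(4))
c=cam("wrist");d=cam("top");i=cv2.resize(d["img"][185:285,350:450],None,fx=3.9,fy=3.9,interpolation=cv2.INTER_CUBIC)
cv2.imwrite("pics/w9full.png",c["img"])
o=np.zeros((600,560,3),np.uint8);cv2.imwrite("pics/w9.png",c["img"]);cv2.imwrite("pics/t9.png",i)
E
```

```text
[[-2.828e-01 -1.000e-04  9.592e-01  4.872e-01]
 [-9.592e-01  2.000e-04 -2.828e-01 -3.454e-01]
 [-1.000e-04 -1.000e+00 -1.000e-04  2.398e-01]
 [ 0.000e+00  0.000e+00  0.000e+00  1.000e+00]]
```

View pics/w9.png

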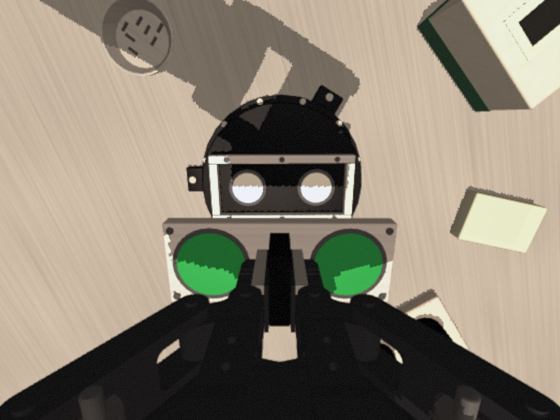

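Picture 9: the slide is held level. Its +y bottom edge runs from (164,219) to (396,219). The guideway is in view, with outer rail corners (208,155), (355,155) and ports at (247,187), (316,187).

```bash
python3 - <<'E'
from h import *
c=cam("wrist");T,_=pose();Ti=np.linalg.inv(T)
def tool(uv,z): w=to_world(c,uv,z); return (np.c_[w,np.ones(len(w))]@Ti.T)[:,:3]
hsv=cv2.cvtColor(c["img"],cv2.COLOR_BGR2HSV); m=cv2.inRange(hsv,(0,0,150),(180,80,255)); P=[]
for x0,x1 in ((226,270),(294,338)):
    s=np.zeros_like(m);s[166:208,x0:x1]=m[166:208,x0:x1]
    k,_=cv2.findContours(s,0,1);k=max(k,key=cv2.contourArea);P.append(cv2.minEnclosingCircle(k));print(P[-1])
print("ports tool mm",(tool([p[0] for p in P],.054)*1e3).round(1).tolist())
print("rail outer far",(tool([(208,155),(355,155),(353.5,217),(211.5,217)],.064)*1e3).round(1).tolist())
print("plate bottom",(tool([(164,219),(396,219)],T[2,3]-.0272)*1e3).round(1).tolist())
print("plate top",(tool([(164,230),(396,230)],T[2,3]-.0172)*1e3).round(1).tolist())
cv2.imwrite("pics/z.png",cv2.resize(c["img"][140:310,150:410],(780,510),interpolation=cv2.INTER_CUBIC))
E
```

```text
((247.1139678955078, 188.08111572265625), 15.393332481384277)
((315.5, 187.63333129882812), 15.560232162475586)
ports tool mm [[-0.4, 185.8, -34.4], [-0.8, 185.8, 37.5]]
rail outer far [[-36.2, 175.8, -70.9], [-36.1, 175.8, 74.0], [28.3, 175.8, 77.1], [28.3, 175.8, -71.6]]
plate bottom [[-20.8, 27.2, -62.5], [-20.7, 27.2, 61.8]]
plate top [[-18.3, 17.2, -59.2], [-18.3, 17.2, 58.4]]
```

View pics/z.png

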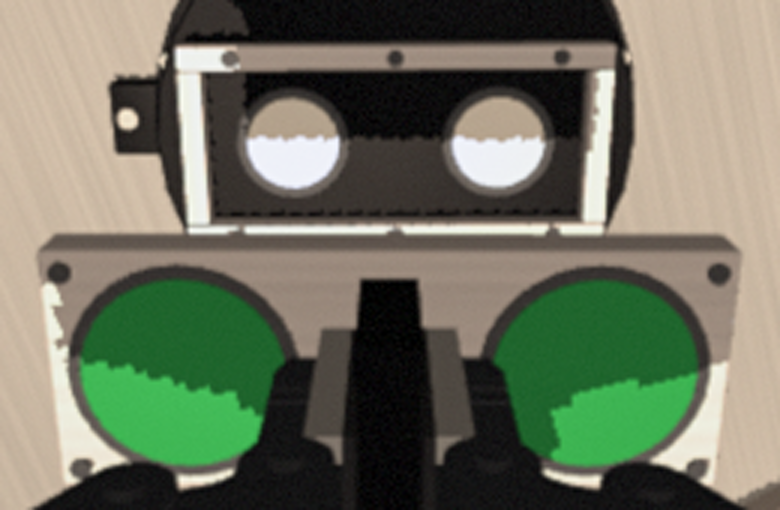

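```bash
python3 - <<'E'
from h import *
c=cam("wrist");T,_=pose();Ti=np.linalg.inv(T)
f=lambda p:np.float64(p)/3-1/3+[150,140]
def tool(uv,z): w=to_world(c,uv,z); return ((np.c_[w,np.ones(len(w))]@Ti.T)[:,[0,2]]*1e3).round(1).tolist()
z=T[2,3]
print("rail inner@.064",tool(f([(203,72),(589,70),(582,224),(209,224)]),.064))
print("rail outer far",tool(f([(175,45),(616,43)]),.064))
print("plate top edge",tool(f([(38,252),(740,252)]),z-.0172),"bottom",tool(f([(50,236),(728,236)]),z-.0272))
print("holes",tool(f([(59,273),(718,274),(697,468),(82,468)]),z-.0172))
E
```

```text
rail inner@.064 [[-27.5, -62.1], [-28.2, 65.8], [25.5, 66.7], [25.5, -63.2]]
rail outer far [[-36.4, -70.8], [-37.0, 74.1]]
plate top edge [[-21.6, -59.6], [-21.6, 58.3]] bottom [[-21.1, -61.2], [-21.0, 59.9]]
holes [[-17.9, -56.5], [-17.7, 55.0], [20.0, 55.2], [19.9, -56.3]]
```

Request:
send_rows:
  plan:
    - [[-0.018,0,0.019],[0,-0.0007,0]]
    - [[0,0.1,0],[0,0,0]]
    - [[0,0.16,0],[0,0,0]]
    - [[0,0.2,0],[0,0,0]]
    - [[0,0.2,0],[0,0,0]]
    - [[0,0.16,0],[0,0,0]]
    - [[0,0.12,0],[0,0,0]]
    - [[0,0.08,0],[0,0,0]]
    - [[0,0.04,0],[0,0,0]]
    - [[0,0,0],[0,0,0]]
    - [[0,0,0],[0,0,0]]
    - [[0,0,0],[0,0,0]]

```text
time: 24.7
eef_pos: [0.4905, -0.3449, 0.1138]
tcp_rot: [0.424, -0.565, 0.566, -0.424]
contact_force: [0.1, 0.7, -1.8]
opening: 0.105
```

```bash
python3 - <<'E'
from h import *
c=cam("wrist");T,s=pose();print(T[:3,3],s["contact_force"])
cv2.imwrite("pics/w10.png",cv2.resize(c["img"][140:310,150:410],(780,510),interpolation=cv2.INTER_CUBIC))
E
```

```text
[ 0.49038212 -0.34483208  0.1137464 ] [ 0.52104541  0.40021023 -1.22605961]
```

View pics/w10.png

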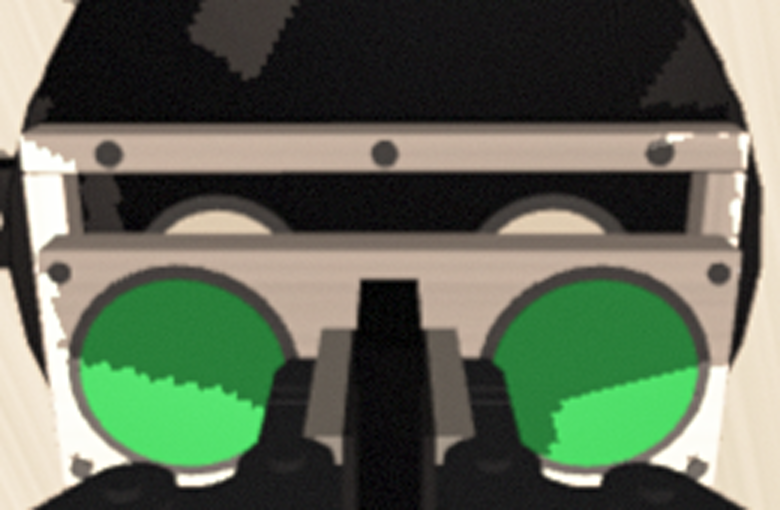

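Picture 10: the plate hangs above the guideway. The far rail's screws are at (109,153), (384,153), (660,153), its inner edge is at row 172, and its outer corners are (20,137), (748,137).

```bash
python3 - <<'E'
from h import *
c=cam("wrist");T,_=pose();Ti=np.linalg.inv(T)
f=lambda p:np.float64(p)/3-1/3+[150,140]
def tool(uv,z): w=to_world(c,uv,z); return ((np.c_[w,np.ones(len(w))]@Ti.T)[:,[0,2]]*1e3).round(1).tolist()
z=T[2,3]
print("screws",tool(f([(109,153),(384,153),(660,153)]),.064),"outer",tool(f([(20,137),(748,137)]),.064),"inner far edge",tool(f([(80,172),(700,172)]),.064))
print("plate top",tool(f([(38,252),(740,252)]),z-.0172),"bottom",tool(f([(50,236),(728,236)]),z-.0272))
print("guide per top cam", ((Ti@[.4875,-.346,.054,1])*1e3).round(1))
# arcs of ports
print("port top arcs",tool(f([(218,195),(555,195)]),.054))
E
```

```text
screws [[-30.7, -56.2], [-30.7, -1.5], [-30.6, 53.4]] outer [[-34.0, -73.5], [-33.9, 70.6]] inner far edge [[-26.8, -62.3], [-26.7, 61.8]]
plate top [[-21.6, -59.5], [-21.4, 58.5]] bottom [[-21.0, -61.1], [-20.8, 60.1]]
guide per top cam [   1.9   59.6   -2.4 1000. ]
port top arcs [[-19.1, -36.9], [-19.0, 34.9]]
```

Request:
send_rows:
  plan:
    - [[-0.011,0,-0.008],[0,0,0]]
    - [[0,0.04,0],[0,0,0]]
    - [[0,0.06,0],[0,0,0]]
    - [[0,0.04,0],[0,0,0]]
    - [[0,0.02,0],[0,0,0]]
    - [[0,0,0],[0,0,0]]
    - [[0,0,0],[0,0,0]]
    - [[0,0,0],[0,0,0]]

```text
time: 25.6
eef_pos: [0.4895, -0.343, 0.0937]
tcp_rot: [0.424, -0.565, 0.566, -0.424]
contact_force: [0.3, 0.7, -1.4]
opening: 0.106
```

```bash
python3 - <<'E'
from h import *
c=cam("wrist");T,s=pose();print(T[:3,3],s["contact_force"])
g=cv2.cvtColor(c["img"],cv2.COLOR_BGR2GRAY)
for u in (200,240,320,350): print(u,g[175:232,u].tolist())
print(g[213,150:185].tolist(),g[213,375:410].tolist())
Ti=np.linalg.inv(T)
for v in (195,200,205,210,215,218): 
  for z in (.064,.074): w=to_world(c,[(279,v)],z)[0]; print(v,z,(Ti@[*w,1])[0].round(4))
E
```

```text
[ 0.48953136 -0.34301406  0.09375481] [-0.01518102  0.53230841 -1.16020068]
200 [10, 13, 15, 18, 10, 12, 20, 14, 15, 16, 11, 16, 11, 10, 1, 17, 63, 102, 118, 116, 140, 175, 189, 192, 192, 188, 189, 189, 188, 190, 191, 191, 194, 183, 138, 42, 7, 15, 22, 13, 7, 18, 60, 103, 118, 118, 120, 126, 152, 179, 188, 188, 186, 164, 104, 70, 69]
240 [12, 18, 21, 12, 13, 12, 17, 17, 15, 17, 15, 16, 16, 8, 2, 19, 62, 103, 117, 118, 139, 174, 188, 191, 190, 190, 187, 187, 186, 189, 187, 190, 192, 190, 154, 45, 8, 11, 6, 15, 9, 17, 57, 100, 117, 116, 117, 125, 151, 180, 189, 187, 187, 183, 184, 185, 189]
320 [21, 20, 21, 20, 20, 16, 17, 17, 18, 20, 22, 20, 21, 14, 11, 19, 74, 115, 115, 118, 141, 177, 187, 190, 187, 186, 183, 183, 182, 184, 184, 186, 185, 165, 101, 30, 13, 16, 12, 10, 10, 19, 60, 101, 116, 115, 114, 120, 147, 176, 188, 189, 186, 185, 185, 187, 191]
350 [17, 19, 21, 18, 18, 22, 14, 20, 21, 16, 21, 22, 17, 11, 3, 20, 77, 114, 115, 116, 144, 178, 191, 190, 188, 186, 185, 181, 181, 182, 185, 185, 183, 165, 106, 33, 11, 8, 15, 19, 19, 21, 57, 102, 119, 116, 116, 119, 146, 177, 188, 189, 177, 130, 75, 70, 71]
[254, 254, 254, 254, 254, 254, 254, 254, 255, 255, 253, 216, 124, 110, 115, 119, 117, 100, 40, 33, 42, 47, 47, 46, 48, 49, 48, 40, 17, 6, 9, 14, 11, 11, 15] [15, 17, 16, 16, 16, 21, 17, 20, 18, 18, 18, 12, 17, 14, 21, 18, 15, 21, 51, 91, 103, 106, 107, 106, 113, 146, 175, 188, 187, 183, 181, 187, 236, 255, 255]
195 0.064 -0.0333
195 0.074 -0.0359
200 0.064 -0.0305
200 0.074 -0.0333
205 0.064 -0.0277
205 0.074 -0.0307
210 0.064 -0.0249
210 0.074 -0.028
215 0.064 -0.0221
215 0.074 -0.0254
218 0.064 -0.0203
218 0.074 -0.0238
```

The gaps measured in this image are 3.7 mm on the far side (ideal 4) and about 0.5 mm off-centre lengthwise. That fits, so I'll go down slowly.

Request:
send_rows:
  plan:
    - [[0.002,0.01,0.004],[0,0,0]]
    - [[0,0.015,0],[0,0,0]]
    - [[0,0.015,0],[0,0,0]]
    - [[0,0.015,0],[0,0,0]]
    - [[0,0.015,0],[0,0,0]]
    - [[0,0.01,0],[0,0,0]]
    - [[0,0,0],[0,0,0]]
    - [[0,0,0],[0,0,0]]

```text
time: 26.45
eef_pos: [0.4897, -0.3432, 0.0838]
tcp_rot: [0.424, -0.566, 0.566, -0.424]
contact_force: [-1.3, 0.4, -1.5]
opening: 0.108
```

Bottom at about 0.0566 and still hanging free. I'll take the last 2–3 mm in small steps.

Request:
send_rows:
  plan:
    - [[0,0.008,0],[0,0,0]]
    - [[0,0.008,0],[0,0,0]]
    - [[0,0,0],[0,0,0]]
    - [[0,0,0],[0,0,0]]

```text
time: 26.85
eef_pos: [0.4897, -0.3432, 0.0818]
tcp_rot: [-0.424, 0.566, -0.566, 0.424]
contact_force: [0.2, -0.5, -0.2]
opening: 0.11
```

Request:
send_rows:
  plan:
    - [[0,0.006,0],[0,0,0]]
    - [[0,0,0],[0,0,0]]
    - [[0,0,0],[0,0,0]]

```text
time: 27.15
eef_pos: [0.4898, -0.3432, 0.0812]
tcp_rot: [0.424, -0.566, 0.566, -0.424]
contact_force: [-0.5, 0.3, -1.9]
opening: 0.108
```

Request:
send_rows:
  plan:
    - [[0,0.005,0],[0,0,0]]
    - [[0,0,0],[0,0,0]]
    - [[0,0,0],[0,0,0]]

```text
time: 27.45
eef_pos: [0.4898, -0.3433, 0.0812]
tcp_rot: [0.424, -0.566, 0.566, -0.424]
contact_force: [-1.0, 1.8, 3.8]
opening: 0.107
```

Request:
send_rows:
  plan:
    - [[0,0.005,0],[0,0,0]]
    - [[0,0,0],[0,0,0]]
    - [[0,0,0],[0,0,0]]

```text
time: 27.75
eef_pos: [0.4898, -0.3433, 0.0812]
tcp_rot: [-0.424, 0.566, -0.566, 0.424]
contact_force: [-3.2, 2.0, 6.4]
opening: 0.106
```

Contact at TCP 0.0812, which puts the underside at 0.054, the guideway floor. Releasing.

Request:
send_rows:
  plan:
    - [[0,-0.004,0],[0,0,0]]
    - [[0,0,0],[0,0,0]]
    - [[0,0,0],[0,0,0]]
    - [[0,0,0],[0,0,0]]
    - [[0,0,0],[0,0,0]]
    - [[0,0,0],[0,0,0]]
    - [[0,0,0],[0,0,0]]
  gripper: 0.5

```text
time: 28.45
eef_pos: [0.4898, -0.3432, 0.0804]
tcp_rot: [0.424, -0.566, 0.566, -0.424]
contact_force: [0.5, -0.7, 0.3]
opening: 0.502
```

Request:
send_rows:
  plan:
    - [[0,-0.04,0],[0,0,0]]
    - [[0,-0.08,0],[0,0,0]]
    - [[0,-0.15,0],[0,0,0]]
    - [[0,-0.2,0],[0,0,0]]
    - [[0,-0.25,0],[0,0,0]]
    - [[0,-0.25,0],[0,0,0]]
    - [[0,-0.25,0],[0,0,0]]
    - [[0,-0.2,0],[0,0,0]]
    - [[0,-0.1,0],[0,0,0]]
    - [[0,0,0],[0,0,0]]
    - [[0,0,0],[0,0,0]]

```text
time: 29.55
eef_pos: [0.4894, -0.3429, 0.262]
tcp_rot: [-0.424, 0.566, -0.565, 0.424]
contact_force: [-0.7, -0.1, -1.1]
opening: 0.5
```

```bash
python3 - <<'E'
from h import *
T,s=pose();print(T[:3,3],s["contact_force"],s["time"])
c=cam("wrist");d=cam("scene");t=cam("top")
o=np.zeros((600,800,3),np.uint8)
o[:300,:400]=cv2.resize(c["img"][80:290,140:420],(400,300),interpolation=cv2.INTER_CUBIC)
o[:300,400:]=cv2.resize(d["img"][160:235,115:215],(400,300),interpolation=cv2.INTER_CUBIC)
o[300:,:400]=cv2.resize(t["img"][80:290,120:400],(400,300),interpolation=cv2.INTER_CUBIC)
o[300:,400:]=cv2.resize(d["img"][130:310,200:440],(400,300),interpolation=cv2.INTER_CUBIC)
cv2.imwrite("pics/fin.png",o)
E
```

```text
[ 0.48937784 -0.34285826  0.26195179] [-0.67914491 -0.07539088 -1.07030603] 29.55
```

View pics/fin.png

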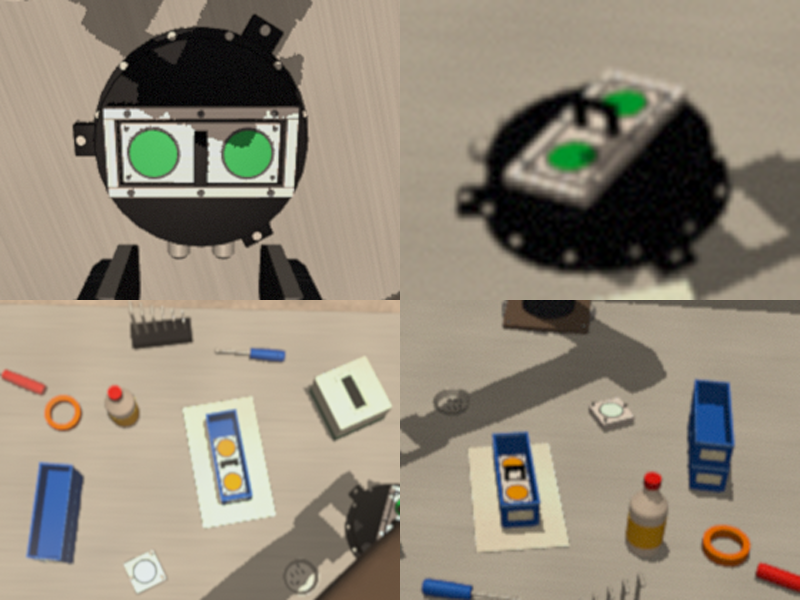

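Picture 12: the green slide lies flat between the rails with a gap all round, around crop (200,152). The tray is centred on the mat, the two lower trays are still stacked, and the bystanders haven't moved. Handing in.

```bash
python3 -c "from plant import *; print(sign_off())"
```

```text
the job is handed in; nothing more can be done
None
```

The job is done and handed in at about 30 s of the 67 s allowed; the hand-in gives no verdict.

- **Top tray:** I lifted it straight off the stack. The load of about 2.8 N matched one tray and one slide, so the lower trays did not come along. I set it on the mat with light contact, about 5.6 N up on the tool. The wrist camera put it about 2 mm from the mat's centre and parallel to it within 0.1°.
- **Green slide:** I took it by its handle and lowered it into the guideway, where it touched the floor at the expected height. I then released it and backed the arm away.
- **Last picture:** The slide lies flat between the rails with a visible gap all round. The two lower trays are still stacked, the amber slide is in its tray on the mat, and the bystanders look unmoved.
- **Disagreement:** The top and wrist cameras differed by about 1–2 mm on the guideway position. I went by the wrist view taken just above the rails, and the slide went in without touching them.

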